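# Refit the cap plate of a capsule filler and close its pressure bar

### The arm

A 6-joint arm with a two-finger parallel gripper is mounted at the origin on a cart in front of the work surface, level with it; the furniture and walls round the work are solid. World frame = base frame: x ahead of the robot, y to its left, z up, the work surface at z = 0. Lengths are in m, angles in rad, forces in N, time in s.
With the tool pointing down it reaches from about 0.25 to 0.775 m from the base axis. Payload 8.9 kg.
Tool frame: the origin (TCP) lies between the finger pads; the fingertips stand 25 mm ahead of it and the grasp point (between the pads) lies 6 mm ahead of it; z points along the fingers, y is the line along which they close (so a half turn about z gives the same grasp; the last joint's range is limited). The gripper opens to 85 mm and grips with 20 to 120 N. Pads are 22 mm wide; open, the fingers measure 114 mm over their backs; the gripper's body (76 mm by 85 mm) begins 54 mm behind the grasp point. The pads swing forward as they close: fully open they stand 13 mm farther back than shut.
Start: joints at [1.062, 0.291, -0.153, 1.127, 0, 1.431], TCP at [0.19, 0.49, 0.256] pointing down, gripper open.
Joint ranges: [-2.52, 2.52], [-0.91, 1.74], [-1.3, 1.37], [-1.96, 2.02], [-1.52, 1.47], [-3.14, 3.14]. Speed limits (rad/s): [2.22, 2.22, 2.79, 3.14, 3.14, 3.14].

### API

Orientations are given as [roll, pitch, yaw] about the fixed x, y, z axes, in that order (R = Rz(yaw) Ry(pitch) Rx(roll)).
In Python, from bench import robot gives the robot as it stands. The module is installed in compiled form; this text tells all that it offers.
- The arm moves only by the shell command python3 -m inch 'ROWS' [FORCE]. ROWS is JSON, a list of rows, each an object with "travel": the shift along the world's x, y, z in mm, a list of three; "delta_rot": the turn, a rotation vector about the world's x, y, z in degrees, a list of three; "claw": the closure, from -1 (fully open) to 1 (shut). In form: [{"travel": [tx, ty, tz], "delta_rot": [ax, ay, az], "claw": claw}, ...]. A call has 1 to 12 rows; each row shifts and turns the commanded pose from where the row before left it; what a row does not reach is not made up. A row lasts 1/8 s, in which the tool goes at most 62.5 mm and 10.7 degrees, less where a joint would pass 70% of its speed; a pose out of reach is approached as far as the arm can. A call is refused whole if a number of a shift passes 62.5 or a number of a turn 10.7, either way. A call with a gripper value outside its range is refused whole. The fingers move at their own pace and stop on an object; FORCE is the grip in N (left out, the last holds). Time passes only in rows, so rows that do not move let the fingers close. It gives the time, the measured TCP pose, the force, the opening and the grip force at its end, in the units of the state.
- robot.state(): the state, without advancing time (a new reading comes with each control period).
- robot.snapshot(name): name is "side" or "top" or "wrist"; returns a dict with "color" (480x640x3 uint8, red, green, blue), "intrinsics" (3x3 intrinsics, pixels), "R" (3x3) and "t" (3): a world point X has camera coordinates R X + t; the wrist camera has in their place "tool_from_camera" (4x4, takes a point from camera to tool coordinates, whose origin is the TCP and whose axes are the flange's). Camera axes: x right, y down, z forward; pixel columns grow to the right and rows downward; lengths in m; the calibration is good to about 2 mm. A picture is of the moment at which its call begins: read the wrist's pose just before it. There is no depth.
- robot.hand_in(): hands the job in; it is judged then, once.
The state is a dict: "clock": time; "q": joint angles; "qvel": joint speeds; "effort": joint torques, N m; "tool_pos": TCP position; "tool_rot": TCP orientation; "force": force on the tool from outside, world axes, zero at the start; "moment": the same for the moment, N m; "grip_width": finger opening in m; "grip_force": force on a finger pad.
Only numpy, scipy, OpenCV 4.12 (cv2) and the standard library are available. Lean on these libraries where they do the work, as an engineer would, in place of code of your own. Each camera call takes 0.05 s, during which the arm holds its last target. There are 200 camera calls.

### The job

The capsule bodies in the hand capsule filler are full: lift the loose aluminium cap plate off its white stand, keep it level so that no caps fall out, and lower it gently onto the filler's two locating pins, tab toward the hinge, until it rests flush on the bed. Then swing the pressure bar over and fully down onto the plate, let go, and leave the other things on the table where they are.

Things in the scene. Friction and masses are not known exactly. Their poses are not given: they have to be found in the camera images.
- cap_plate: loose aluminium cap plate, 52 x 160 x 14 mm (its x, y, z), 0.2 to 0.3 kg, with 4 x 9 small holes holding white capsule caps. A rounded tab 26 mm wide stands 11 mm out of its +y end. Origin: centre of the underside of the 52 x 160 mm rectangle; z up. Starts flat on the loading stand, underside 26 mm above the table; gripped across its 52 mm width, at the middle.
- big_hole (a point): centre, at the plate's underside, of the cap plate's large through hole, 14 mm wide, at y = +67 mm, near the end with the tab
- small_hole (a point): centre, at the plate's underside, of the cap plate's small through hole, 10 mm wide, at y = -67 mm
- capsule_filler: hand capsule filler, fixed: grey foot 92 x 255 mm (top 14 mm above the table), white block 44 mm wide, and on it the aluminium bed, 48 mm wide (x), 160 mm long (y), top 58 mm above the table; beside block and bed it is free down to the foot. The bed too has a tab at its +y end. Origin: on the table under the bed's centre; +y along the bed toward the hinge, z up.
- seat (a point): centre of the bed's top face, where the cap plate's origin comes to lie; axes as those of the filler. The seated plate's axes agree with these (its +y toward the hinge).
- big_pin (a point): foot of the thick locating pin, on the bed's top face, 67 mm from the bed's centre toward the hinge: steel, 12 mm thick, 22 mm high, its top 6 mm tapered to 6 mm; fits only the large hole
- small_pin (a point): foot of the thin locating pin, on the bed's top face, 67 mm from the bed's centre away from the hinge: steel, 8 mm thick, 22 mm high, its top 6 mm tapered to 2 mm
- press_bar (a joint): hinge of the pressure bar, rad: 0 = down flat on the seated cap plate (it can go to -0.03 with no plate there), grows as the bar opens to 2.3; starts open, at 1.7 to 2.1. The hinge is stiff: the bar stays where it is left and takes about 1 to 3 N at its grip to move. A grip pinched across its 20 mm width turns between the fingers as the bar swings.
- press_bar_hinge (a point): hinge of the pressure bar, 112 mm from the bed's centre along the filler's +y and 90 mm above the table; its axis runs along the filler's x. The forks that hold it reach 98 mm above the table and 21 mm to either side, y from 99 to 125 mm.
- press_bar_grip (a point): middle of the black grip at the bar's free end, 205 mm from the hinge axis: 20 mm wide along that axis, 44 mm long, 16 mm thick. Open, it stands 265 to 295 mm above the table, beyond the hinge. Shut, it is 90 mm above the table, 93 mm from the bed's centre on the side away from the hinge. The bar is 18 mm wide; its rubber pressing plate, 44 x 108 mm, comes down on the middle of the cap plate.
- loading_stand: low white plastic stand, fixed, 46 x 140 mm, whose two cross ribs, 40 mm wide (x), carry the cap plate 26 mm above the table; origin on the table under its centre, its x and y along those of the cap plate lying on it
- pill_bottle_0: bystander: white screw-cap tablet bottle in front of the stacked bins, 43 mm wide, 77 mm high; origin under its centre
- pill_bottle_1: bystander: amber tablet bottle with white cap, 43 mm wide, 77 mm high; origin under its centre
- stamp_0: bystander: rubber stamp on a wooden mount, 26 x 50 x 72 mm; origin under its centre
- box_h: bystander: flat medicine carton, 70 x 125 x 30 mm; origin under its centre
- box_k: bystander: flat medicine carton, 50 x 110 x 20 mm; origin under its centre
- scissors: bystander: office scissors lying flat, 72 x 165 x 11 mm; origin under the middle

How it is judged:
By the outcome, as a careful person would: the job done as asked, in the order asked, and still so for the second after the job is handed in, with the robot touching nothing.
It also fails if it takes over 70 s, if anything falls off the work surface, if the arm or the gripper's body presses on something with over 40 N, if the wrist force passes 120 N, or if a joint passes its speed limit or range.

## Working session

There is one attempt and no reset: what is moved stays moved. The work goes in short steps, Python scripts to look and compute and a shell command to move; the robot and the scene stay as the last step left them, time stands still between calls to the robot, and variables do not carry over. Pictures are saved under pics/ and viewed, at most 10 in all, crops included, and the job is handed in when it is done.

```bash
mkdir -p pics; ls; python3 - <<'E'
from bench import robot
import cv2,numpy as np
print(robot.state())
for n in ("top","side"):
    s=robot.snapshot(n); cv2.imwrite(f"pics/{n}0.png",s["color"][:,:,::-1]); print(n,s["intrinsics"],s["R"],s["t"])
    np.savez(f"{n}.npz",**{k:v for k,v in s.items()})
s=robot.snapshot("wrist");print(s["tool_from_camera"],s["intrinsics"])
E
```

```text
pics
{'clock': 0.0, 'q': array([ 1.06168093e+00,  2.91316187e-01, -1.54112607e-01,  1.12674602e+00,
       -3.07968046e-06,  1.43149023e+00]), 'qvel': array([-6.45396489e-04, -2.32295139e-03, -3.59057874e-04, -8.48253333e-04,
       -2.03138165e-03,  1.68941486e-05]), 'effort': array([ 2.26770142e-03, -5.37146509e+01,  3.31372690e+01,  1.60437293e-02,
       -6.28029554e-06, -2.84077674e-05]), 'tool_pos': array([0.18954828, 0.48913752, 0.25571878]), 'tool_rot': array([-3.14022710e+00, -1.88360941e-04,  2.77178323e+00]), 'force': array([0.52480533, 0.40868872, 0.97067738]), 'moment': array([-0.00177544, -0.04510081, -0.0011453 ]), 'grip_force': 0.0, 'grip_width': 0.08506816537428584}
top [[584.5271059    0.         310.26831902]
 [  0.         584.5271059  231.44468894]
 [  0.           0.           1.        ]] [[-0.07645849 -0.99706992 -0.00238365]
 [-0.97678228  0.07538218 -0.20053405]
 [ 0.20012615 -0.01300422 -0.97968383]] [0.0937887  0.51812913 1.44215048]
side [[538.01747404   0.         324.58280413]
 [  0.         538.01747404 253.78730848]
 [  0.           0.           1.        ]] [[-0.99754077  0.07007492 -0.00138638]
 [ 0.04121553  0.57048878 -0.82027058]
 [-0.05668948 -0.81831049 -0.57197399]] [ 0.5296565  -0.01255898  1.42683421]
[[ 4.66496899e-04 -9.49974156e-01 -3.12328169e-01  8.01079655e-02]
 [ 9.99999886e-01  4.12595086e-04  2.38666201e-04  1.75239188e-03]
 [-9.78616554e-05 -3.12328245e-01  9.49974241e-01 -1.17431633e-01]
 [ 0.00000000e+00  0.00000000e+00  0.00000000e+00  1.00000000e+00]] [[412.04983718   0.         326.87736378]
 [  0.         412.04983718 246.29810592]
 [  0.           0.           1.        ]]
```

View pics/top0.png

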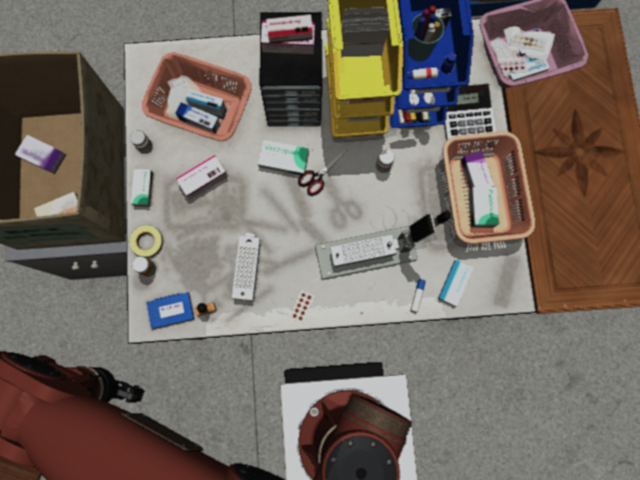

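View pics/side0.png

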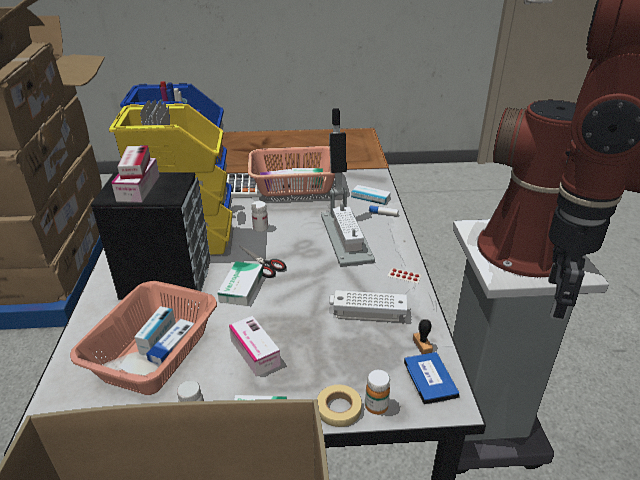

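The top view shows the cap plate at about (245,268) with its tab up at (249,236). The filler is at (366,250), its hinge to the right at (405,240) and its grip at (445,216). Next I'll measure on enlarged crops.

```bash
cat > h.py <<'E'
import numpy as np,cv2
from scipy.spatial.transform import Rotation as Ro
def ray(s,p,tp=None,tr=None):
    d=np.linalg.inv(s["intrinsics"])@[p[0],p[1],1.]
    if "R" in s: R=s["R"]; return -R.T@s["t"],R.T@d
    T=s["tool_from_camera"]; W=Ro.from_euler("xyz",tr).as_matrix()
    return tp+W@T[:3,3],W@T[:3,:3]@d
def onz(s,p,z,tp=None,tr=None):
    o,d=ray(s,p,tp,tr); return o+d*(z-o[2])/d[2]
def two(r1,r2):
    A=np.array([r1[1],-r2[1]]).T; k=np.linalg.lstsq(A,r2[0]-r1[0],rcond=None)[0]
    a,b=r1[0]+k[0]*r1[1],r2[0]+k[1]*r2[1]; return (a+b)/2,np.linalg.norm(a-b)
def ld(n): return dict(np.load(f"{n}.npz"))
E
python3 - <<'E'
from h import *
t=ld("top");s=ld("side")
a=cv2.resize(t["color"][222:312,225:275],None,fx=6,fy=6,interpolation=cv2.INTER_CUBIC)
b=cv2.resize(t["color"][205:285,312:457],None,fx=5,fy=5,interpolation=cv2.INTER_CUBIC)
c=np.zeros((540,725+0,3),np.uint8)
cv2.imwrite("pics/filler.png",b[:,:,::-1])
g=np.zeros((600,800,3),np.uint8)
g[:540,:300]=a
q=cv2.resize(s["color"][95:270,310:400],None,fx=3.4,fy=3.4,interpolation=cv2.INTER_CUBIC); g[:595,310:310+306]=q
cv2.imwrite("pics/mix.png",g[:,:,::-1])
for p in [(249,236),(245,300)]: print(onz(t,p,.04))
for p in [(332,254),(400,240)]: print(onz(t,p,.058))
print(two(ray(t,(446,215)),ray(s,(336,117))))
E
```

```text
[0.52657106 0.21186444 0.04      ]
[0.36323956 0.23103398 0.04      ]
[0.46044454 0.00352766 0.058     ]
[ 0.48305181 -0.17163268  0.058     ]
(array([ 0.48633751, -0.23709818,  0.28801521]), np.float64(0.0058592706495335205))
```

View pics/filler.png

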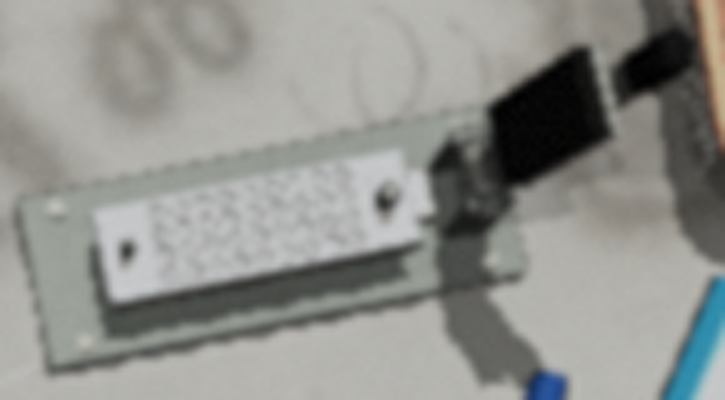

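View pics/mix.png

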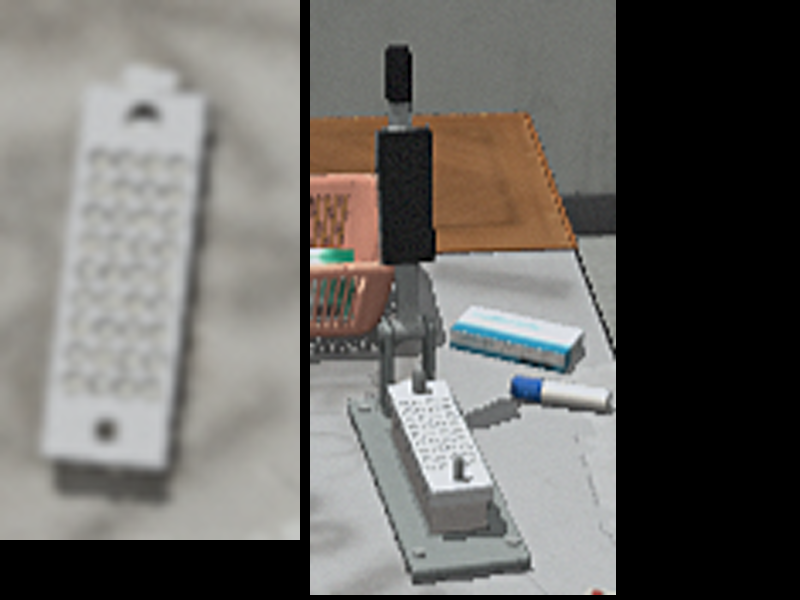

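The crops show the plate's top-face corners and holes (holes at crop (143,112) and (106,430)), the bed corners, both pins, and the bar standing open at the hinge end.

```bash
python3 - <<'E'
from h import *
t=ld("top")
f=lambda u,v,k,x,y:((u+.5)/k-.5+x,(v+.5)/k-.5+y)
P=np.array([onz(t,f(u,v,6,225,222),.04) for u,v in [(85,85),(208,95),(168,465),(45,458)]])
print(P,P.mean(0)); d=(P[0]+P[1]-P[2]-P[3])/2; print(np.degrees(np.arctan2(d[1],d[0])),np.linalg.norm(d))
B=np.array([onz(t,f(u,v,5,312,205),.058) for u,v in [(95,212),(405,150),(425,238),(117,303)]])
print(B,B.mean(0)); d=(B[1]+B[2]-B[0]-B[3])/2; print(np.degrees(np.arctan2(d[1],d[0])),np.linalg.norm(d))
E
```

```text
[[0.52925826 0.2381613  0.04      ]
 [0.52082886 0.18575499 0.04      ]
 [0.36407403 0.21184968 0.04      ]
 [0.37096649 0.2632305  0.04      ]] [0.44628191 0.22474912 0.04      ]
-9.22436086378095 0.15958704642947863
[[ 0.47861632  0.00555724  0.058     ]
 [ 0.49840613 -0.15436715  0.058     ]
 [ 0.45248603 -0.15970105  0.058     ]
 [ 0.43140631 -0.0016068   0.058     ]] [ 0.4652287  -0.07752944  0.058     ]
-82.67688724686542 0.16031700781987107
```

```bash
python3 -m inch '[{"travel":[32,-33,-10],"delta_rot":[0,0,1.5],"claw":-1},{"travel":[32,-33,-10],"delta_rot":[0,0,1.5],"claw":-1},{"travel":[32,-33,-10],"delta_rot":[0,0,1.5],"claw":-1},{"travel":[32,-33,-10],"delta_rot":[0,0,1.5],"claw":-1},{"travel":[32,-33,-10],"delta_rot":[0,0,1.5],"claw":-1},{"travel":[32,-33,-10],"delta_rot":[0,0,1.5],"claw":-1},{"travel":[32,-33,-10],"delta_rot":[0,0,1.5],"claw":-1},{"travel":[32,-33,-10],"delta_rot":[0,0,1.5],"claw":-1},{"travel":[0,0,0],"delta_rot":[0,0,0],"claw":-1},{"travel":[0,0,0],"delta_rot":[0,0,0],"claw":-1}]'
python3 - <<'E'
from bench import robot
from h import *
st=robot.state(); s=robot.snapshot("wrist"); np.savez("w1.npz",tp=st["tool_pos"],tr=st["tool_rot"],**s)
cv2.imwrite("pics/w1.png",s["color"][:,:,::-1]); print(st["tool_pos"],st["tool_rot"],st["q"])
E
```

```text
clock: 1.4
tool_pos: [0.4453, 0.2256, 0.1762]
tool_rot: [-3.142, -0.001, 2.981]
force: [-0.7, 0.0, -0.3]
grip_width: 0.0852
grip_force: 0.0
[0.44528404 0.22557644 0.17615774] [-3.14151552e+00 -9.10344471e-04  2.98051146e+00] [ 3.22121936e-01  3.05165183e-01 -3.56278934e-01  9.10194167e-01
  3.54663309e-04  4.83202940e-01]
```

View pics/w1.png

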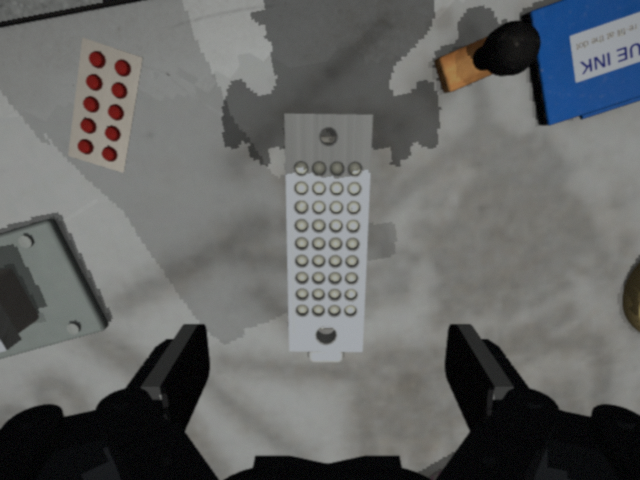

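The wrist view shows the plate centred: corners (285,114), (373,114), (289,351), (363,351), small hole (328,137), big hole (326,335).

```bash
python3 - <<'E'
from h import *
w=ld("w1"); tp,tr=w["tp"],w["tr"]
P=np.array([onz(w,p,.04,tp,tr) for p in [(285,114),(373,114),(363,351),(289,351),(328,137),(326,335)]])
print(P.round(4)); print(P[:4].mean(0),P[4:].mean(0))
for d in (P[2]+P[3]-P[0]-P[1])/2,P[5]-P[4]: print(np.degrees(np.arctan2(d[1],d[0])),np.linalg.norm(d))
print("tool x dir",np.degrees(tr[2])-180)
E
```

```text
[[0.3645 0.2156 0.04  ]
 [0.3728 0.2665 0.04  ]
 [0.53   0.2395 0.04  ]
 [0.5216 0.1879 0.04  ]
 [0.3815 0.2384 0.04  ]
 [0.5132 0.2157 0.04  ]]
[0.44723095 0.2273484  0.04      ] [0.44730892 0.22704871 0.04      ]
-9.872292234242392 0.15948279304316518
-9.751674325722488 0.1336232694699776
tool x dir -9.229272280359453
```

```bash
python3 -m inch '[{"travel":[2,1.6,-30],"delta_rot":[0,0,-0.6],"claw":-1},{"travel":[0,0,-30],"delta_rot":[0,0,0],"claw":-1},{"travel":[0,0,-30],"delta_rot":[0,0,0],"claw":-1},{"travel":[0,0,-25],"delta_rot":[0,0,0],"claw":-1},{"travel":[0,0,-14],"delta_rot":[0,0,0],"claw":-0.3},{"travel":[0,0,-5],"delta_rot":[0,0,0],"claw":0},{"travel":[0,0,0],"delta_rot":[0,0,0],"claw":0.2},{"travel":[0,0,0],"delta_rot":[0,0,0],"claw":0.4},{"travel":[0,0,0],"delta_rot":[0,0,0],"claw":0.6},{"travel":[0,0,0],"delta_rot":[0,0,0],"claw":1},{"travel":[0,0,0],"delta_rot":[0,0,0],"claw":1}]' 40
```

```text
clock: 2.82
tool_pos: [0.4478, 0.2271, 0.0424]
tool_rot: [3.142, 0.0, 2.971]
force: [-0.0, 0.0, -2.1]
grip_width: 0.0512
grip_force: 42.3
```

```bash
python3 -m inch '[{"travel":[0,0,5],"delta_rot":[0,0,0],"claw":1},{"travel":[0,0,15],"delta_rot":[0,0,0],"claw":1},{"travel":[0,0,25],"delta_rot":[0,0,0],"claw":1},{"travel":[0,0,30],"delta_rot":[0,0,0],"claw":1},{"travel":[0,0,30],"delta_rot":[0,0,0],"claw":1},{"travel":[0,0,30],"delta_rot":[0,0,0],"claw":1},{"travel":[0,0,15],"delta_rot":[0,0,0],"claw":1},{"travel":[0,0,8],"delta_rot":[0,0,0],"claw":1}]'
python3 -m inch '[{"travel":[-5,-12,0],"delta_rot":[0,0,-3],"claw":1},{"travel":[-9,-24,0],"delta_rot":[0,0,-6],"claw":1},{"travel":[-10,-26,0],"delta_rot":[0,0,-6.7],"claw":1},{"travel":[-10,-26,0],"delta_rot":[0,0,-6.7],"claw":1},{"travel":[-10,-26,0],"delta_rot":[0,0,-6.7],"claw":1},{"travel":[-10,-26,0],"delta_rot":[0,0,-6.7],"claw":1},{"travel":[-10,-26,0],"delta_rot":[0,0,-6.7],"claw":1},{"travel":[-10,-26,0],"delta_rot":[0,0,-6.7],"claw":1},{"travel":[-10,-26,0],"delta_rot":[0,0,-6.7],"claw":1},{"travel":[-10,-26,0],"delta_rot":[0,0,-6.7],"claw":1},{"travel":[-10,-24,0],"delta_rot":[0,0,-6],"claw":1},{"travel":[-9,-20,0],"delta_rot":[0,0,-4.4],"claw":1}]'
python3 -m inch '[{"travel":[0,0,0],"delta_rot":[0,0,0],"claw":1},{"travel":[0,0,0],"delta_rot":[0,0,0],"claw":1}]'
python3 - <<'E'
from bench import robot
from h import *
st=robot.state(); s=robot.snapshot("wrist"); np.savez("w2.npz",tp=st["tool_pos"],tr=st["tool_rot"],**s)
cv2.imwrite("pics/w2.png",s["color"][:,:,::-1]); print(st["tool_pos"],st["tool_rot"],st["q"])
E
```

```text
clock: 3.82
tool_pos: [0.4479, 0.2272, 0.2012]
tool_rot: [3.141, 0.001, 2.971]
force: [0.6, 0.9, -3.2]
grip_width: 0.0513
grip_force: 42.4
clock: 5.32
tool_pos: [0.333, -0.0616, 0.1993]
tool_rot: [-3.14, -0.001, 1.691]
force: [-0.2, 0.7, -2.8]
grip_width: 0.0512
grip_force: 42.5
clock: 5.58
tool_pos: [0.3341, -0.0606, 0.1998]
tool_rot: [-3.141, -0.001, 1.696]
force: [-0.2, -1.0, -3.5]
grip_width: 0.0507
grip_force: 42.5
[ 0.33412965 -0.06061844  0.19977627] [-3.14070160e+00 -7.76396033e-04  1.69603762e+00] [-3.96035372e-01 -1.74959211e-02 -6.78522716e-01  9.10928873e-01
  2.29545390e-04  1.04951919e+00]
```

View pics/w2.png

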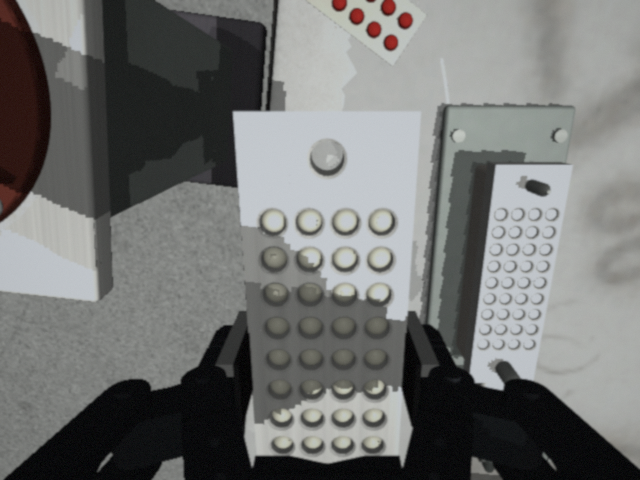

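The plate is held level, small hole at (327,157). The bed lies to the right: end corners (494,164) and (572,165), small pin near (530,185), big pin near (498,368). I'll enlarge the bed to get its features.

```bash
python3 - <<'E'
from h import *
w=ld("w2")
a=cv2.resize(w["color"][155:395,460:585],None,fx=2.5,fy=2.5,interpolation=cv2.INTER_CUBIC)
b=cv2.resize(w["color"][160:210,490:575],None,fx=5,fy=5,interpolation=cv2.INTER_CUBIC)
c=cv2.resize(w["color"][335:395,460:545],None,fx=5,fy=5,interpolation=cv2.INTER_CUBIC)
g=np.zeros((600,800,3),np.uint8); g[:600,:312]=a[:600,:312]; g[:250,350:775]=b; g[270:570,350:775]=c
cv2.imwrite("pics/w2c.png",g[:,:,::-1])
E
```

```text
(no output)
```

View pics/w2c.png

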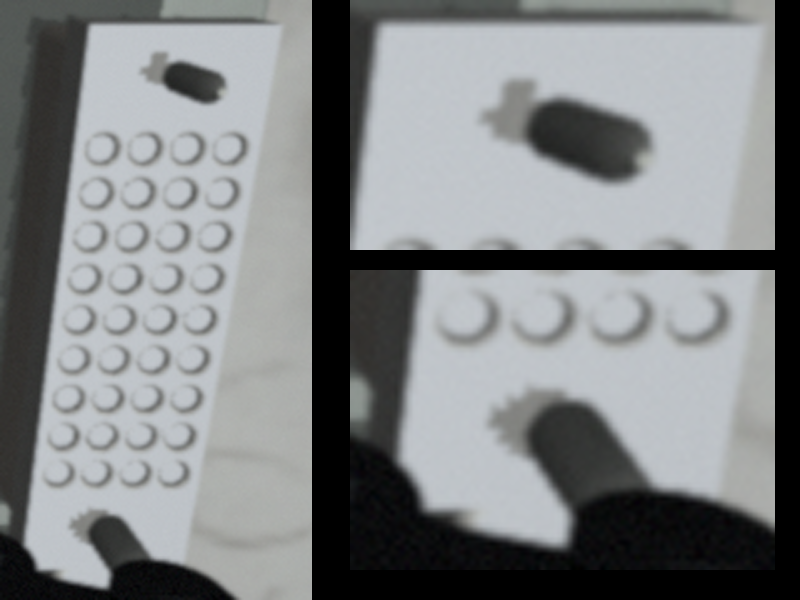

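```bash
python3 - <<'E'
from h import *
w=ld("w2"); tp,tr=w["tp"],w["tr"]
f=lambda u,v,k,x,y:((u+.5)/k-.5+x,(v+.5)/k-.5+y)
F=lambda p,z=.058: onz(w,p,z,tp,tr)
sp=F(f(558-350,133,5,490,160)); bp=F(f(567-350,437-270,5,460,335))
d=bp-sp; print("pins",sp,bp,(sp+bp)/2,np.linalg.norm(d),np.degrees(np.arctan2(d[1],d[0])))
H=np.array([F(f(u,v,2.5,460,155)) for u,v in [(102,149),(230,149),(173,473),(58,473)]])
d=(H[2]+H[3]-H[0]-H[1])/2; print("holes",H.mean(0),np.linalg.norm(d),np.degrees(np.arctan2(d[1],d[0])))
C=np.array([F(f(u,v,2.5,460,155)) for u,v in [(88,25),(281,25)]])
d=C[1]-C[0]; a=np.arctan2(d[1],d[0])-np.pi/2; m=C.mean(0)
print("end",m,np.linalg.norm(d),np.degrees(a),m[:2]+.08*np.array([np.cos(a),np.sin(a)]))
# held plate
zt=tp[2]-.0024
P=[F(p,zt) for p in [(234,111),(420,111)]]; h=F((327,157),zt)
d=P[1]-P[0]; a=np.arctan2(d[1],d[0])-np.pi/2; print("plate ang",np.degrees(a),np.linalg.norm(d),"tool",np.degrees(tr[2])-180)
for b,L in ((h,.067),(sum(P)/2,.08)):
    print(b,"centre",b[:2]+L*np.array([np.cos(a),np.sin(a)]),tp)
E
```

```text
pins [ 0.45840881 -0.00802723  0.058     ] [ 0.47519001 -0.14077969  0.058     ] [ 0.46679941 -0.07440346  0.058     ] 0.13380891204482015 -82.79546772325905
holes [ 0.46614165 -0.07351139  0.058     ] 0.0954422277699874 -82.86934369669045
end [0.45608582 0.00520673 0.058     ] 0.04796077681226812 -82.79124893900304 [ 0.4661246  -0.07416091]
plate ang -82.79745645841787 0.05141846730144053 tool -82.82420264106969
[0.32643576 0.00812639 0.19737627] centre [ 0.33483604 -0.05834492] [ 0.33412965 -0.06061844  0.19977627]
[0.32486323 0.02052166 0.19737627] centre [ 0.33489341 -0.05884707] [ 0.33412965 -0.06061844  0.19977627]
```

```bash
python3 -m inch '[{"travel":[16,-2,0],"delta_rot":[0,0,0],"claw":1},{"travel":[25,-3,0],"delta_rot":[0,0,0],"claw":1},{"travel":[25,-3,0],"delta_rot":[0,0,0],"claw":1},{"travel":[25,-3,0],"delta_rot":[0,0,0],"claw":1},{"travel":[25,-3,0],"delta_rot":[0,0,0],"claw":1},{"travel":[15.4,-1.6,-10],"delta_rot":[0,0,0],"claw":1},{"travel":[0,0,-25],"delta_rot":[0,0,0],"claw":1},{"travel":[0,0,-25],"delta_rot":[0,0,0],"claw":1},{"travel":[0,0,-20],"delta_rot":[0,0,0],"claw":1},{"travel":[0,0,-10],"delta_rot":[0,0,0],"claw":1},{"travel":[0,0,0],"delta_rot":[0,0,0],"claw":1},{"travel":[0,0,0],"delta_rot":[0,0,0],"claw":1}]'
python3 - <<'E'
from bench import robot
from h import *
st=robot.state(); s=robot.snapshot("wrist"); np.savez("w3.npz",tp=st["tool_pos"],tr=st["tool_rot"],**s)
t=robot.snapshot("side"); np.savez("s3.npz",**t); u=robot.snapshot("top")
print(st["tool_pos"],st["tool_rot"])
R=lambda im,k:cv2.resize(im,None,fx=k,fy=k,interpolation=cv2.INTER_CUBIC)
g=np.zeros((600,800,3),np.uint8); g[:300,:400]=R(s["color"][95:195,260:393],3.01)[:300,:400]
a=R(t["color"][190:260,310:400],4.4); g[300:600,:396]=a[:300,:396]
b=R(u["color"][205:285,312:412],4); g[:320,400:800]=b
cv2.imwrite("pics/w3.png",g[:,:,::-1])
E
```

```text
clock: 7.12
tool_pos: [0.4669, -0.0765, 0.1109]
tool_rot: [3.141, 0.0, 1.697]
force: [-0.4, -0.1, -2.5]
grip_width: 0.0512
grip_force: 42.5
[ 0.46686838 -0.07652061  0.11087592] [3.14064224e+00 4.20240469e-04 1.69695402e+00]
```

View pics/w3.png

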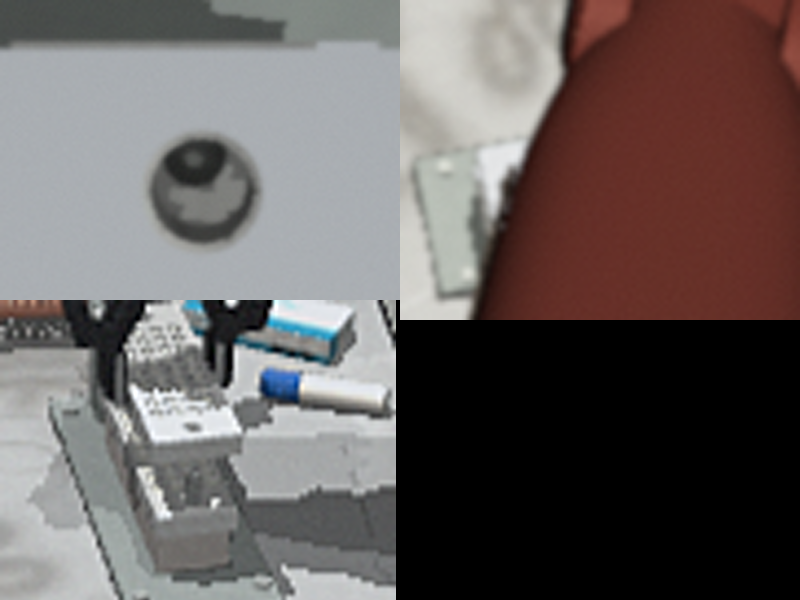

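Through the small hole (centre ≈(328,157.5)) the pin tip shows at ≈(324.6,148). I'll compute the residual offset.

```bash
python3 - <<'E'
from h import *
w=ld("w3"); tp,tr=w["tp"],w["tr"]
p=lambda u,v:(260+(u+.5)/3.01-.5,95+(v+.5)/3.01-.5)
t=onz(w,p(194,159),.080,tp,tr); h=onz(w,p(205,188),tp[2]-.0024,tp,tr)
print("move mm",(t-h)*1e3)
E
```

```text
move mm [ -1.22914367   0.17350136 -28.47591917]
```

```bash
python3 -m inch '[{"travel":[-1.2,0.2,0],"delta_rot":[0,0,0],"claw":1},{"travel":[0,0,-5],"delta_rot":[0,0,0],"claw":1},{"travel":[0,0,-5],"delta_rot":[0,0,0],"claw":1},{"travel":[0,0,-4],"delta_rot":[0,0,0],"claw":1},{"travel":[0,0,-3],"delta_rot":[0,0,0],"claw":1},{"travel":[0,0,-3],"delta_rot":[0,0,0],"claw":1},{"travel":[0,0,-2],"delta_rot":[0,0,0],"claw":1},{"travel":[0,0,0],"delta_rot":[0,0,0],"claw":1}]'
```

```text
clock: 8.28
tool_pos: [0.4649, -0.0763, 0.0882]
tool_rot: [-3.141, -0.0, 1.697]
force: [0.9, -0.5, -3.6]
grip_width: 0.0519
grip_force: 42.6
```

```bash
python3 -m inch '[{"travel":[0,0,-3],"delta_rot":[0,0,0],"claw":1},{"travel":[0,0,-3],"delta_rot":[0,0,0],"claw":1},{"travel":[0,0,-3],"delta_rot":[0,0,0],"claw":1},{"travel":[0,0,-2],"delta_rot":[0,0,0],"claw":1},{"travel":[0,0,-1],"delta_rot":[0,0,0],"claw":1},{"travel":[0,0,0],"delta_rot":[0,0,0],"claw":1}]'; python3 -m inch '[{"travel":[0,0,-1],"delta_rot":[0,0,0],"claw":1},{"travel":[0,0,-1],"delta_rot":[0,0,0],"claw":1},{"travel":[0,0,0],"delta_rot":[0,0,0],"claw":1}]'
```

```text
clock: 9.02
tool_pos: [0.4649, -0.0763, 0.0763]
tool_rot: [-3.142, -0.0, 1.697]
force: [0.6, 0.9, -2.5]
grip_width: 0.0512
grip_force: 42.6
clock: 9.4
tool_pos: [0.465, -0.0763, 0.0743]
tool_rot: [3.142, -0.0, 1.697]
force: [0.5, 0.6, -2.8]
grip_width: 0.0516
grip_force: 42.6
```

```bash
python3 -m inch '[{"travel":[0,0,-0.7],"delta_rot":[0,0,0],"claw":1},{"travel":[0,0,0],"delta_rot":[0,0,0],"claw":1}]'; python3 -m inch '[{"travel":[0,0,-0.7],"delta_rot":[0,0,0],"claw":1},{"travel":[0,0,0],"delta_rot":[0,0,0],"claw":1}]'
```

```text
clock: 9.65
tool_pos: [0.465, -0.0763, 0.0742]
tool_rot: [3.141, 0.0, 1.697]
force: [-2.9, 1.5, 7.5]
grip_width: 0.0515
grip_force: 43.7
clock: 9.9
tool_pos: [0.465, -0.0763, 0.0741]
tool_rot: [3.141, 0.0, 1.697]
force: [-5.2, 1.6, 19.6]
grip_width: 0.0513
grip_force: 45.1
```

Seated: contact at z ≈ 0.0742, as expected. Release and rise.

```bash
python3 -m inch '[{"travel":[0,0,1.2],"delta_rot":[0,0,0],"claw":1},{"travel":[0,0,0],"delta_rot":[0,0,0],"claw":0},{"travel":[0,0,0],"delta_rot":[0,0,0],"claw":-0.6},{"travel":[0,0,0],"delta_rot":[0,0,0],"claw":-1},{"travel":[0,0,0],"delta_rot":[0,0,0],"claw":-1},{"travel":[0,0,5],"delta_rot":[0,0,0],"claw":-1},{"travel":[0,0,15],"delta_rot":[0,0,0],"claw":-1},{"travel":[0,0,40],"delta_rot":[0,0,0],"claw":-1},{"travel":[0,0,50],"delta_rot":[0,0,0],"claw":-1},{"travel":[0,0,40],"delta_rot":[0,0,0],"claw":-1},{"travel":[0,0,0],"delta_rot":[0,0,0],"claw":-1}]' 25
python3 - <<'E'
from bench import robot
from h import *
st=robot.state(); s=robot.snapshot("wrist"); np.savez("w4.npz",tp=st["tool_pos"],tr=st["tool_rot"],**s)
t=robot.snapshot("side"); np.savez("s4.npz",**t)
R=lambda im,k:cv2.resize(im,None,fx=k,fy=k,interpolation=cv2.INTER_CUBIC)
g=np.zeros((600,800,3),np.uint8); g[:480,:400]=s["color"][:,130:530]
a=R(t["color"][95:265,305:400],3.5); g[:595,410:742]=a[:595,:332]
cv2.imwrite("pics/w4.png",g[:,:,::-1])
E
```

```text
clock: 11.28
tool_pos: [0.4667, -0.0769, 0.2273]
tool_rot: [3.136, 0.003, 1.697]
force: [-0.3, -0.1, 0.1]
grip_width: 0.0856
grip_force: 0.0
```

View pics/w4.png

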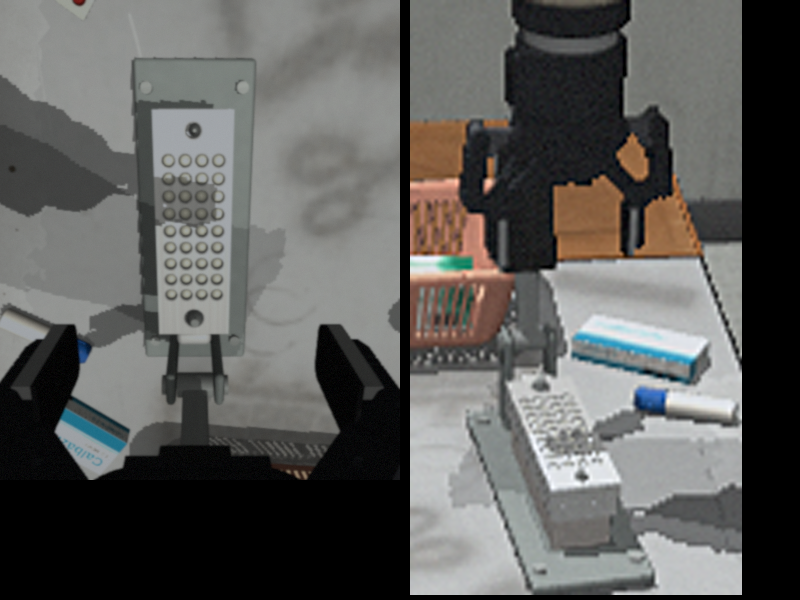

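The plate is flush, both pins stand up through their holes (crop (193,130) and (194,318)), and all caps are in place. Now to the bar grip, going over the top.

```bash
python3 -m inch '[{"travel":[0,0,45],"delta_rot":[0,0,0],"claw":-1},{"travel":[0,0,45],"delta_rot":[0,0,0],"claw":-1},{"travel":[0,0,45],"delta_rot":[0,0,0],"claw":-1},{"travel":[4.7,-40,0],"delta_rot":[0,0,0],"claw":-1},{"travel":[4.7,-40,0],"delta_rot":[0,0,0],"claw":-1},{"travel":[4.7,-40,0],"delta_rot":[0,0,0],"claw":-1},{"travel":[4.6,-40.6,0],"delta_rot":[0,0,0],"claw":-1},{"travel":[0,0,0],"delta_rot":[0,0,0],"claw":-1},{"travel":[0,0,0],"delta_rot":[0,0,0],"claw":-1}]'
python3 - <<'E'
from bench import robot
from h import *
s=robot.snapshot("wrist"); st=robot.state();np.savez("w5.npz",tp=st["tool_pos"],tr=st["tool_rot"],**s)
print(st["tool_pos"])
im=s["color"].max(2)
# where would grip end (z~.31) appear
W=Ro.from_euler("xyz",st["tool_rot"]).as_matrix();T=s["tool_from_camera"]
def px(X):
    c=T[:3,:3].T@(W.T@(np.array(X)-st["tool_pos"])-T[:3,3]); k=s["intrinsics"]@c; return (k[:2]/k[2]).round(1)
print(px([.486,-.237,.31]),px([.486,-.237,.288]))
E
```

```text
clock: 12.5
tool_pos: [0.4832, -0.2363, 0.358]
tool_rot: [-3.14, -0.002, 1.696]
force: [-0.2, 0.3, 0.2]
grip_width: 0.0853
grip_force: 0.0
[ 0.48335095 -0.23599803  0.35838623]
[330.5 307.3] [330.2 287.2]
```

```bash
python3 - <<'E'
from h import *
w=ld("w5"); im=w["color"].max(2)
for r in range(250,345,10): 
    c=np.where(im[r,230:430]<60)[0]+230; print(r,len(c),c.min() if len(c) else 0,c.max() if len(c) else 0,np.median(c) if len(c) else 0)
E
python3 -m inch '[{"travel":[2.2,-1.5,-15],"delta_rot":[0,0,0],"claw":-1},{"travel":[0,0,-20],"delta_rot":[0,0,0],"claw":-1},{"travel":[0,0,-15],"delta_rot":[0,0,0],"claw":-1},{"travel":[0,0,-10],"delta_rot":[0,0,0],"claw":-1},{"travel":[0,0,0],"delta_rot":[0,0,0],"claw":-1}]'
```

```text
250 42 313 377 333.5
260 41 312 352 332.0
270 42 312 353 332.5
280 41 313 353 333.0
290 43 312 354 333.0
300 54 312 365 338.5
310 44 318 361 339.5
320 1 333 333 333.0
330 2 330 331 330.5
340 0 0 0 0
clock: 13.18
tool_pos: [0.4856, -0.238, 0.2985]
tool_rot: [-3.141, -0.001, 1.697]
force: [-0.3, -0.2, -0.2]
grip_width: 0.0854
grip_force: 0.0
```

```bash
python3 -m inch '[{"travel":[0,0,0],"delta_rot":[0,0,0],"claw":-0.3},{"travel":[0,0,0],"delta_rot":[0,0,0],"claw":0.2},{"travel":[0,0,0],"delta_rot":[0,0,0],"claw":0.5},{"travel":[0,0,0],"delta_rot":[0,0,0],"claw":1},{"travel":[0,0,0],"delta_rot":[0,0,0],"claw":1},{"travel":[0,0,0],"delta_rot":[0,0,0],"claw":1}]' 25
python3 - <<'E'
import numpy as np
u=np.array([.1253,-.9921]); h=np.array([.465,-.0763])+.112*u
tp=np.array([.4856,-.238,.2985]); g=tp-[0,0,.006]
b=(g[:2]-h)@u; z=g[2]-.09; r=np.hypot(b,z); th=np.arctan2(z,-b); print(h,r,th)
n=22; A=np.linspace(th,0,n+1); prev=None
for i,a in enumerate(A):
    p=np.r_[h-r*np.cos(a)*u,.09+r*np.sin(a)]
    if prev is not None: print(i,round(a,2),((p-prev)*1e3).round(1))
    prev=p
E
```

```text
clock: 13.92
tool_pos: [0.4862, -0.2385, 0.2994]
tool_rot: [3.141, 0.0, 1.697]
force: [2.6, 1.3, 2.2]
grip_width: 0.0194
grip_force: 29.2
[ 0.4790336 -0.1874152] 0.20882543179220892 1.8175540656943991
1 1.73 [-2.1 16.8  3.5]
2 1.65 [-2.1 17.   2.1]
3 1.57 [-2.2 17.1  0.7]
4 1.49 [-2.2 17.1 -0.7]
5 1.4 [-2.1 17.  -2.2]
6 1.32 [-2.1 16.7 -3.6]
7 1.24 [-2.1 16.4 -4.9]
8 1.16 [-2.  15.9 -6.3]
9 1.07 [-1.9 15.4 -7.6]
10 0.99 [-1.9 14.7 -8.8]
11 0.91 [ -1.8  13.9 -10. ]
12 0.83 [ -1.6  13.1 -11.2]
13 0.74 [ -1.5  12.1 -12.2]
14 0.66 [ -1.4  11.1 -13.2]
15 0.58 [ -1.3   9.9 -14. ]
16 0.5 [ -1.1   8.8 -14.8]
17 0.41 [ -0.9   7.5 -15.5]
18 0.33 [ -0.8   6.2 -16.1]
19 0.25 [ -0.6   4.9 -16.5]
20 0.17 [ -0.4   3.5 -16.9]
21 0.08 [ -0.3   2.1 -17.1]
22 0.0 [ -0.1   0.7 -17.2]
```

```bash
python3 -m inch '[{"travel":[-2.1,16.8,3.5],"delta_rot":[0,0,0],"claw":1},{"travel":[-2.1,17,2.1],"delta_rot":[0,0,0],"claw":1},{"travel":[-2.2,17.1,0.7],"delta_rot":[0,0,0],"claw":1},{"travel":[-2.2,17.1,-0.7],"delta_rot":[0,0,0],"claw":1}]'; python3 -m inch '[{"travel":[-2.1,17,-2.2],"delta_rot":[0,0,0],"claw":1},{"travel":[-2.1,16.7,-3.6],"delta_rot":[0,0,0],"claw":1},{"travel":[-2.1,16.4,-4.9],"delta_rot":[0,0,0],"claw":1},{"travel":[-2,15.9,-6.3],"delta_rot":[0,0,0],"claw":1}]'
```

```text
clock: 14.42
tool_pos: [0.4775, -0.1696, 0.3049]
tool_rot: [3.141, 0.001, 1.697]
force: [7.1, -2.4, -3.8]
grip_width: 0.0196
grip_force: 27.1
clock: 14.92
tool_pos: [0.4691, -0.1034, 0.2878]
tool_rot: [3.141, 0.0, 1.697]
force: [6.2, -2.0, 0.4]
grip_width: 0.0199
grip_force: 26.7
```

```bash
python3 -m inch '[{"travel":[-1.2,15.4,-7.6],"delta_rot":[0,0,0],"claw":1},{"travel":[-1.4,14.7,-8.8],"delta_rot":[0,0,0],"claw":1},{"travel":[-1.8,13.9,-10],"delta_rot":[0,0,0],"claw":1},{"travel":[-1.6,13.1,-11.2],"delta_rot":[0,0,0],"claw":1},{"travel":[-1.5,12.1,-12.2],"delta_rot":[0,0,0],"claw":1},{"travel":[-1.4,11.1,-13.2],"delta_rot":[0,0,0],"claw":1}]'; python3 -m inch '[{"travel":[-1.3,9.9,-14],"delta_rot":[0,0,0],"claw":1},{"travel":[-1.1,8.8,-14.8],"delta_rot":[0,0,0],"claw":1},{"travel":[-0.9,7.5,-15.5],"delta_rot":[0,0,0],"claw":1},{"travel":[-0.8,6.2,-16.1],"delta_rot":[0,0,0],"claw":1},{"travel":[0,0,0],"delta_rot":[0,0,0],"claw":1}]'
```

```text
clock: 15.68
tool_pos: [0.4591, -0.0231, 0.2236]
tool_rot: [-3.14, -0.001, 1.697]
force: [-1.4, -0.7, 1.8]
grip_width: 0.0199
grip_force: 25.6
clock: 16.3
tool_pos: [0.4551, 0.009, 0.1629]
tool_rot: [-3.14, -0.001, 1.697]
force: [-1.3, 2.9, -2.5]
grip_width: 0.0196
grip_force: 24.5
```

```bash
python3 -m inch '[{"travel":[-0.6,4.9,-16.5],"delta_rot":[0,0,0],"claw":1},{"travel":[-0.4,3.5,-16.9],"delta_rot":[0,0,0],"claw":1},{"travel":[-0.3,2.1,-17.1],"delta_rot":[0,0,0],"claw":1},{"travel":[-0.1,0.5,-8],"delta_rot":[0,0,0],"claw":1},{"travel":[0,0,-4],"delta_rot":[0,0,0],"claw":1},{"travel":[0,0,0],"delta_rot":[0,0,0],"claw":1}]'; python3 -m inch '[{"travel":[0,0,-2],"delta_rot":[0,0,0],"claw":1},{"travel":[0,0,-2],"delta_rot":[0,0,0],"claw":1},{"travel":[0,0,0],"delta_rot":[0,0,0],"claw":1}]'
```

```text
clock: 17.05
tool_pos: [0.4538, 0.0196, 0.1016]
tool_rot: [-3.14, -0.001, 1.697]
force: [-3.6, 3.7, -1.3]
grip_width: 0.0197
grip_force: 24.9
clock: 17.42
tool_pos: [0.4538, 0.0196, 0.0979]
tool_rot: [-3.14, -0.001, 1.697]
force: [-3.5, 4.3, -1.8]
grip_width: 0.0194
grip_force: 24.9
```

```bash
python3 -m inch '[{"travel":[0,0,-1.5],"delta_rot":[0,0,0],"claw":1},{"travel":[0,0,-1],"delta_rot":[0,0,0],"claw":1},{"travel":[0,0,0],"delta_rot":[0,0,0],"claw":1}]'; python3 -m inch '[{"travel":[0,0,-1],"delta_rot":[0,0,0],"claw":1},{"travel":[0,0,-1],"delta_rot":[0,0,0],"claw":1},{"travel":[0,0,0],"delta_rot":[0,0,0],"claw":1}]'
```

```text
clock: 17.8
tool_pos: [0.4538, 0.0196, 0.0954]
tool_rot: [-3.14, -0.001, 1.697]
force: [-5.0, 4.4, -0.2]
grip_width: 0.0196
grip_force: 25.0
clock: 18.18
tool_pos: [0.4539, 0.0195, 0.0951]
tool_rot: [-3.141, -0.001, 1.697]
force: [-12.9, 3.9, 28.7]
grip_width: 0.0196
grip_force: 29.2
```

```bash
python3 -m inch '[{"travel":[0,0,0.7],"delta_rot":[0,0,0],"claw":1},{"travel":[0,0,0],"delta_rot":[0,0,0],"claw":1}]'; python3 -m inch '[{"travel":[0,0,0],"delta_rot":[0,0,0],"claw":0.4},{"travel":[0,0,0],"delta_rot":[0,0,0],"claw":0},{"travel":[0,0,0],"delta_rot":[0,0,0],"claw":-0.4},{"travel":[0,0,0],"delta_rot":[0,0,0],"claw":-0.6},{"travel":[0,0,10],"delta_rot":[0,0,0],"claw":-0.6},{"travel":[0,0,30],"delta_rot":[0,0,0],"claw":-0.6},{"travel":[0,0,50],"delta_rot":[0,0,0],"claw":-0.6},{"travel":[0,0,50],"delta_rot":[0,0,0],"claw":-0.6},{"travel":[-10,40,30],"delta_rot":[0,0,0],"claw":-0.6},{"travel":[-10,50,0],"delta_rot":[0,0,0],"claw":-0.6},{"travel":[-10,50,0],"delta_rot":[0,0,0],"claw":-0.6},{"travel":[0,0,0],"delta_rot":[0,0,0],"claw":-0.6}]'
python3 - <<'E'
from bench import robot
from h import *
t=robot.snapshot("side");u=robot.snapshot("top");w=robot.snapshot("wrist")
R=lambda im,k:cv2.resize(im,None,fx=k,fy=k,interpolation=cv2.INTER_CUBIC)
g=np.zeros((600,800,3),np.uint8)
g[:300,:400]=R(t["color"],.625); g[:300,400:]=R(u["color"],.625)
a=R(t["color"][180:260,310:410],3.7);g[304:600,:370]=a[:296,:370]
a=R(u["color"][205:285,312:412],3.7);g[304:600,400:770]=a[:296,:370]
cv2.imwrite("pics/fin.png",g[:,:,::-1])
E
```

```text
clock: 18.42
tool_pos: [0.4538, 0.0195, 0.0951]
tool_rot: [-3.141, -0.001, 1.697]
force: [-9.7, 3.2, 17.7]
grip_width: 0.0199
grip_force: 27.6
clock: 19.92
tool_pos: [0.4236, 0.162, 0.2648]
tool_rot: [3.141, -0.001, 1.701]
force: [0.7, -0.5, 0.1]
grip_width: 0.0681
grip_force: 0.0
```

View pics/fin.png

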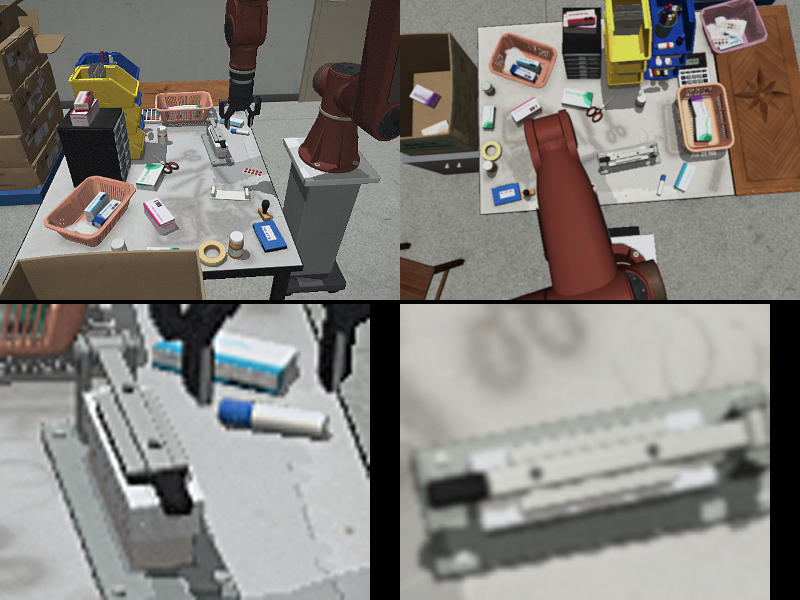

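The bar lies flat on the seated plate, with its grip at side crop (172,487). The gripper is clear and the bystanders are unmoved.

```bash
python3 -c "
from bench import robot
print(robot.hand_in())"
```

```text
the job is handed in; nothing more can be done
None
```

The cap plate is seated flush on both pins with its tab toward the hinge. The pressure bar is down on it and released, the other things look unmoved in the last camera views, and the job was handed in at about 20 s; no verdict came back.

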